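# Clamp a damper in the length gauge at the parts counter

### The arm

A 6-joint arm with a two-finger parallel gripper is mounted at the origin on the work surface. World frame = base frame: x ahead of the robot, y to its left, z up, the work surface at z = 0. Lengths are in mm, angles in rad, forces in N, time in s.
With the tool pointing down it reaches from about 375 to 900 mm from the base axis. Payload 3.1 kg.
Tool frame: the origin (TCP) lies between the finger pads; the fingertips stand 11 mm ahead of it and the grasp point (between the pads) lies 8 mm behind it; z points along the fingers, y is the line along which they close (so a half turn about z gives the same grasp; the last joint's range is limited). The gripper opens to 85 mm and grips with 20 to 120 N. Pads are 22 mm wide; open, the fingers measure 114 mm over their backs; the gripper's body (76 mm by 85 mm) begins 54 mm behind the grasp point. The pads swing forward as they close: fully open they stand 13 mm farther back than shut.
Start: joints at [-1.482, 0.527, 1.433, -0, 1.181, -0.178], TCP at [165.406, -602.692, 242.31] pointing down, gripper open.
Joint ranges: [-3.08, 3.08], [-0.75, 2.2], [0.22, 2.44], [-1.43, 4.57], [0, 2.65], [-2.85, 2.85]. Speed limits (rad/s): [2.79, 2.79, 3.14, 3.14, 3.14, 3.14].

### API

Orientations are given as a 3x3 rotation matrix whose columns are the frame's x, y, z axes.
In Python, from station import env gives the robot as it stands.
- The arm moves only by the tool apply_moves, never from a script. Its argument "motion" is one flat list of numbers, 7 for each row, row after row: the shift along the tool's x, y, z in units of 50 mm (1.0 is 50 mm), then the turn, a rotation vector about the tool's x, y, z in rad, then the closure, from -1 (fully open) to 1 (shut). A call has 1 to 20 rows; each row is the pose to reach, as a shift and turn from the pose commanded when the call began, along the tool's axes at that moment; what a row does not reach only later rows make up. A row lasts 1/10 s, in which the tool goes at most 50 mm and 8.59 degrees, less where a joint would pass 70% of its speed; a pose out of reach is approached as far as the arm can. A call with a gripper value outside its range is refused whole. The fingers move at their own pace and stop on an object; the grip force is fixed at half the most. Time passes only in rows, so rows that repeat a pose let the fingers close. It gives the time, the measured TCP pose, the force, the opening and the grip force at its end, in the units of the state.
- env.read_state(): the state, without advancing time (a new reading comes with each control period).
- env.capture(name): name is "scene" or "top" or "wrist"; returns the picture (420x560x3 uint8, blue, green, red); there is no depth.
- env.calibration(name): a dict with "intrinsics" (3x3 intrinsics, pixels), "k1" (the pictures are not rectified: a ray, as slopes to the right and down, at radius r is drawn at 1 + k1 r^2 times it, then the intrinsics apply), "extrinsics" (4x4, takes a point from camera to world coordinates). Camera axes: x right, y down, z forward; pixel columns grow to the right and rows downward; lengths in mm; the calibration is good to about 2 mm. A picture is of the moment at which its call begins: read the wrist's pose just before it. calibration takes no time and is no camera call; for the wrist camera it gives the pose at the moment of the call.
- env.sign_off(): hands the job in; it is judged then, once.
Trained networks look in the newest picture that a camera, given by its name, has taken for a name from the list of things; names that differ only in an ending like _2 or _b are one class to them, and where a whole thing is asked for, a point or a joint stands for the part that bears it (a point fixed in the world has none). Each returns a list of dicts, best first, with "confidence" (0 to 1); they miss things now and then, are a little off and sometimes report something else, mostly with a low value. They report only what shows in the picture. A call takes as long as a camera call. They do not tell look-alikes from the thing itself.
- env.look_for(query, camera): "rect" ([left, top, right, bottom] in pixels, round what is visible of it).
- env.cut_out(query, camera): "region" (420x560 bool, what is visible of it) and "rect" ([left, top, right, bottom] in pixels, round what is visible of it).
- env.pinpoint(query, camera): "pixel" ([column, row] in pixels: a listed point, or the origin of a listed thing).
The state is a dict: "clock": time; "q": joint angles; "joint_velocities": joint speeds; "joint_efforts": joint torques, N m; "tcp_pos": TCP position; "orientation": TCP orientation; "wrist_force": force on the tool from outside, world axes, zero at the start; "ft_torque": the same for the moment, N m; "opening": finger opening in mm; "grasp_force": force on a finger pad.
Only numpy, scipy, OpenCV 4.12 (cv2) and the standard library are available. Lean on these libraries where they do the work, as an engineer would, in place of code of your own. Each camera call takes 0.05 s, during which the arm holds its last target. There are 200 camera calls.

### The job

Clamp the shock absorber end to end in the length gauge: swing the stop arm fully down, free the carriage's clamp knob, slide the carriage gently until the stop arm has pushed the shock absorber home against the heel block with no play left at either end, and tighten the knob fully (clockwise, as far as it goes) so that it stays snugly held. Do not ram it, leave it lying in its cradles, and do not disturb the small loose parts lying about.

Things in the scene. Friction and masses are not known exactly. Their poses are not given: they have to be found in the camera images.
- gauge: the length gauge, a fixed dark steel base plate 240 x 520 x 12 mm with a steel rail. Origin: centre of the plate's underside; its y axis runs along the rail, away from the heel block; z up. The rail (40 mm wide, top 42 mm above the origin) lies along y at x = -65 mm; two V cradles hold the damper with its axis at x = +60 mm, z = 55 mm
- heel: fixed steel heel block at one end of the cradles, 70 mm wide, 75 mm tall. Origin: the middle of the foot of its inner face, which faces the damper (gauge +y)
- carriage (a joint): slide of the steel carriage (70 x 80 mm, top 57 mm above the table) along the rail, m: 0 at the far end of the rail, grows towards the heel block (gauge -y), up to 0.175; drags with 2 to 3 N when free
- carriage_top (a point): centre of the carriage's top face, 57 mm above the table, on the rail's centre line; axes as the gauge. The knob's axis lies 16 mm from it in gauge +y
- clamp_knob (a joint): angle of the black T-shaped clamp knob on the carriage, rad: 0 fully tight (end stop), grows anticlockwise seen from above, up to 2.6; from about 0.9 on the carriage is free. It is stiff (0.2 N m) and stays where it is left
- knob_grip (a point): middle of the knob's grip bar, on the knob's vertical axis. The bar is 52 mm long, 14 mm wide and 26 mm tall (this point is 13 mm below its top and 90 mm above the table), its length is this point's x axis; with the knob at 0 that is the gauge's x axis
- stop_arm (a joint): angle of the steel stop arm on the carriage, rad: 0 fully down (level, across the damper's line, against its end stop), grows as it swings up, 1.57 upright; its hinge is stiff (0.16 N m) and stays where it is left
- stop_arm_pivot (a point): the stop arm's hinge, 55 mm above the table, hinge axis along the gauge's y axis; this point's x axis points along the arm, which is a bar 14 mm square and about 92 mm long, its middle line passing through this point
- stop_face (a point): middle of the rubber face of the plate at the stop arm's end (34 mm wide, 36 mm tall) that meets the damper's rod, 80 mm from the hinge along the arm, facing gauge -y when down; the rubber gives about 1 mm at 15 N
- damper: the shock absorber, about 0.85 kg, loose in the cradles: black tube 48 mm across, 160 mm long, 68 mm spring seat round its middle, steel rod with a 24 mm nut. Origin: middle of the tube, on its axis; y axis along the rod, away from the heel. Flat end 80 mm off at -y; rod end 150 to 180 mm off at +y (it differs; too stiff to push in). Slides along the cradles at 3 to 6 N
- bush: loose rubber bush 40 mm diameter, 40 mm tall, standing on the base plate beyond the rail's end; origin under its centre
- washer: loose steel washer 54 mm across, 10 mm thick, on the base plate; origin under its centre
- boot: loose black bellows boot, 72 mm across, 78 mm tall, on the table; origin under its centre
- bump_stop: loose tan bump stop, 48 mm across, 62 mm tall, on the table; origin under its centre
- spanner: loose steel spanner lying on the table
Things that resemble listed ones, but are neither listed nor needed, are in the scene too. What is shaped like the damper but orange is not meant.

How it is judged (in metres and radians):
At the end, for the whole second after the job is handed in: Stop arm down (within 0.1 rad); knob tight (within 0.3 rad of its stop); damper at rest in its cradles, level (0.05 rad, 5 mm), its flat end within 3 mm of the heel block, and held without play: heel block and stop arm each press on it with more than 1 N (value of joint stop_arm below 0.1 rad and value of joint clamp_knob below 0.3 rad and contact force between each of stop_arm, heel and damper above 1 N and y of damper in the frame of heel below 0.083 m and angle between the y axis of damper and the y axis of gauge, either way round below 0.05 rad and z of damper in the frame of gauge between 0.05 and 0.06 m and linear speed of damper below 0.01 m/s); the robot touches nothing.
It fails at once if the damper is rammed or squeezed by the stop arm with more than 40 N (contact force between stop_arm and damper above 40 N).
It fails at once if a loose part lying about is moved by more than 20 mm (distance of any of bush, washer, boot, bump_stop, spanner from where it was at the start of the episode above 0.02 m).
It also fails if it takes over 72 s, if anything falls off the work surface, if the arm or the gripper's body presses on something with over 40 N, if the wrist force passes 120 N, or if a joint passes its speed limit or range.

## Working session

There is one attempt and no reset: what is moved stays moved. The work goes in short steps, Python scripts to look and compute and a tool call to move; the robot and the scene stay as the last step left them, time stands still between calls to the robot, and variables do not carry over. Pictures are saved under pics/ and viewed, at most 10 in all, crops included, and the job is handed in when it is done.

Besides the shell and the picture viewer there is one more tool, called after "Request:" by a JSON object that holds its "op" and its "data". apply_moves: Moves the arm, as the interface text tells. Its arguments: {"type":"object","properties":{"motion":{"type":"array","items":{"type":"number"}}},"required":["motion"]}

```bash
mkdir -p pics; ls; cat > h.py <<'E'
import numpy as np, cv2
from station import env
def ray(cam,px):
    c=env.calibration(cam);K=np.array(c["intrinsics"]);T=np.array(c["extrinsics"])
    d=cv2.undistortPoints(np.array([[px]],float),K,np.array([c["k1"],0,0,0,0.]))[0,0]
    return T[:3,3],T[:3,:3]@np.array([d[0],d[1],1.])
def at_z(cam,px,z):
    o,d=ray(cam,px);return o+d*(z-o[2])/d[2]
E
python3 - <<'E'
from h import *
ims=[]
for c in("scene","top"):
    im=env.capture(c);cv2.imwrite(f"pics/{c}0.png",im)
    for q in("gauge","heel","carriage_top","knob_grip","stop_arm_pivot","stop_face","damper","bush","washer","boot","bump_stop","spanner"):
        r=env.pinpoint(q,c)[:3]
        z={"carriage_top":57,"knob_grip":90,"stop_arm_pivot":55,"stop_face":100,"damper":55,"washer":12,"bush":12}.get(q,0)
        print(c,q,[(np.round(d["pixel"]).tolist(),round(d["confidence"],2),np.round(at_z(c,d["pixel"],z)).tolist()) for d in r])
print(env.read_state())
E
```

```text
pics
scene gauge [([283.0, 231.0], 0.6, [519.0, -6.0, 0.0])]
scene heel [([208.0, 264.0], 0.69, [539.0, -222.0, 0.0])]
scene carriage_top []
scene knob_grip [([349.0, 179.0], 0.7, [481.0, 195.0, 90.0])]
scene stop_arm_pivot [([334.0, 208.0], 0.71, [531.0, 133.0, 55.0])]
scene stop_face [([332.0, 198.0], 0.59, [524.0, 125.0, 100.0])]
scene damper [([247.0, 250.0], 0.84, [565.0, -121.0, 55.0]), ([375.0, 130.0], 0.61, [326.0, 365.0, 55.0])]
scene bush [([217.0, 227.0], 0.61, [448.0, -170.0, 12.0])]
scene washer [([372.0, 236.0], 0.77, [625.0, 205.0, 12.0])]
scene boot [([431.0, 186.0], 0.92, [535.0, 450.0, 0.0])]
scene bump_stop [([122.0, 230.0], 0.8, [358.0, -415.0, 0.0])]
scene spanner [([129.0, 330.0], 0.67, [635.0, -446.0, 0.0])]
top gauge [([276.0, 217.0], 0.85, [525.0, -4.0, 0.0])]
top heel [([340.0, 209.0], 0.75, [554.0, -223.0, 0.0])]
top carriage_top [([224.0, 227.0], 0.59, [485.0, 169.0, 57.0])]
top knob_grip [([218.0, 224.0], 0.41, [489.0, 185.0, 90.0])]
top stop_arm_pivot [([235.0, 214.0], 0.56, [526.0, 133.0, 55.0]), ([224.0, 227.0], 0.34, [482.0, 168.0, 55.0])]
top stop_fa
[... 660 characters left out ...]
.78507480e-01]), 'joint_velocities': array([-0.00050072,  0.00185053, -0.00120613,  0.00148973,  0.00057717,
       -0.00204003]), 'joint_efforts': array([ 1.29013446e-03, -4.42318010e+01, -1.78418881e+01, -7.28264263e-05,
        7.78882786e-04,  9.65398002e-07]), 'tcp_pos': array([ 165.44422585, -602.68534857,  242.2980881 ]), 'orientation': array([[ 9.64345478e-01,  2.64646551e-01,  3.02377852e-05],
       [ 2.64646550e-01, -9.64345478e-01,  4.37155787e-05],
       [ 4.07288486e-05, -3.41545951e-05, -9.99999999e-01]]), 'wrist_force': array([-0.76412348,  0.30749271, -1.13372469]), 'ft_torque': array([-0.04620384,  0.02478292,  0.03055725]), 'grasp_force': 0.0, 'opening': 85.6307590845848}
```

```bash
python3 -c "
import cv2,numpy as np
a=cv2.imread('pics/scene0.png');b=cv2.imread('pics/top0.png')
a=cv2.resize(a[140:300,160:420],(780,480),interpolation=3)
cv2.imwrite('pics/s1.png',a)
b=cv2.resize(b[160:300,140:370],(788,480),interpolation=3)
cv2.imwrite('pics/t1.png',b)"
```

```text
(no output)
```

View pics/s1.png

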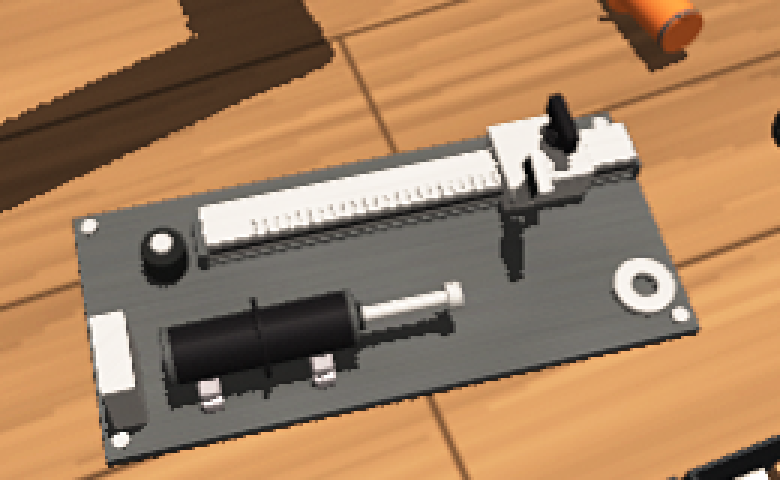

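View pics/t1.png

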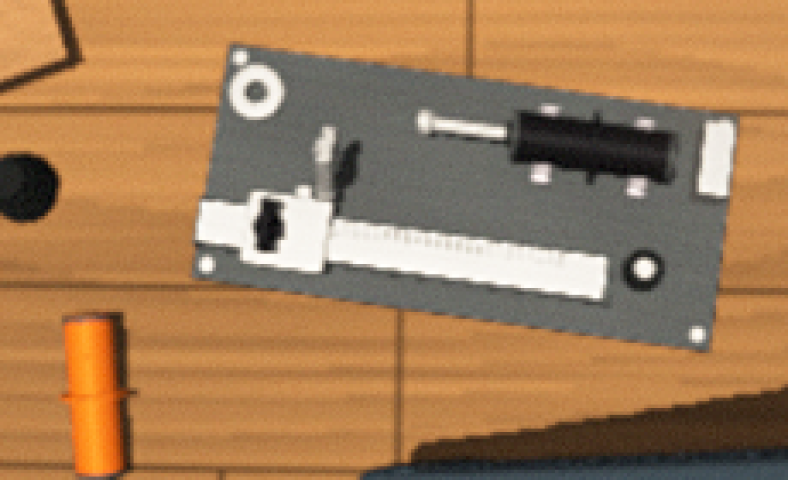

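The picture shows the black damper in its cradles at scene (247,250) / top (314,203). Its look-alike is orange, at scene (375,130) / top (168,276), so I reject it. The knob is at top (218,226), its bar across the rail. The stop arm is up at top (235,205), and the bush is at the heel end of the rail at (327,238).

```bash
cat >> h.py <<'E'
def proj(cam,p):
    c=env.calibration(cam);K=np.array(c["intrinsics"]);T=np.linalg.inv(np.array(c["extrinsics"]))
    q=T[:3,:3]@np.array(p,float)+T[:3,3]
    return cv2.projectPoints(q[None],np.zeros(3),np.zeros(3),K,np.array([c["k1"],0,0,0,0.]))[0][0,0]
def go(p,yaw=None):
    """shift in 50 mm units & tool-z turn, from present pose to TCP p, tool x yaw"""
    s=env.read_state();R=np.array(s["orientation"]);d=R.T@(np.array(p,float)-s["tcp_pos"])/50
    y0=np.arctan2(R[1,0],R[0,0]);return np.round(d,3), None if yaw is None else round(-(yaw-y0),3)
E
python3 - <<'E'
from h import *
from scipy.optimize import least_squares
s=788/230
C=[at_z("top",(x/s+140,y/s+160),12) for x,y in((230,45),(738,117),(710,350),(193,278))]
c=np.mean(C,0);print(np.round(C),c)
v=(C[0]-C[1])+(C[3]-C[2]);yaw=np.arctan2(v[1],v[0])-np.pi/2;print("yaw",yaw,np.linalg.norm(v)/2,np.linalg.norm(C[0]-C[3]))
gx=np.array([np.cos(yaw),np.sin(yaw),0]);gy=np.array([-np.sin(yaw),np.cos(yaw),0])
for n,p in dict(knob=(487,188,0),pivot=(527,133,0),heel=(546,-223,0),damper=(566,-126,0)).items():
    d=np.array(p)-c;print(n,np.round([d@gx,d@gy]))
P=np.array([527,133,55.])
obs={"scene":(332,198),"top":(237,207)}
for a in np.arange(0.8,1.9,.1):
    f=P+80*(np.cos(a)*gx+np.array([0,0,np.sin(a)]));print(round(a,1),[np.round(proj(k,f)-o,1).tolist() for k,o in obs.items()], f.round())
print([np.round(proj(k,P),1) for k in obs])
E
```

```text
[[ 675.  236.   12.]
 [ 605. -276.   12.]
 [ 371. -246.   12.]
 [ 439.  266.   12.]] [522.49046254  -5.13955653  12.        ]
yaw -0.13337556387487326 516.5739985619999 237.89912742304068
knob [-61. 187.]
pivot [-14. 138.]
heel [  52. -213.]
damper [  59. -114.]
0.8 [[11.1, 15.4], [-1.3, -12.3]] [582. 126. 112.]
0.9 [[10.6, 12.2], [-1.7, -10.7]] [576. 126. 118.]
1.0 [[10.1, 9.0], [-2.1, -9.0]] [570. 127. 122.]
1.1 [[9.4, 5.9], [-2.6, -7.1]] [563. 128. 126.]
1.2 [[8.6, 2.7], [-3.0, -5.0]] [556. 129. 130.]
1.3 [[7.8, -0.4], [-3.5, -2.8]] [548. 130. 132.]
1.4 [[6.9, -3.4], [-3.9, -0.4]] [540. 131. 134.]
1.5 [[6.0, -6.2], [-4.3, 2.0]] [533. 132. 135.]
1.6 [[5.0, -8.8], [-4.7, 4.4]] [525. 133. 135.]
1.7 [[4.0, -11.2], [-5.1, 6.9]] [517. 134. 134.]
1.8 [[2.9, -13.4], [-5.4, 9.4]] [509. 135. 133.]
[array([333.6, 207. ]), array([234.7, 214. ])]
```

```bash
cat >> h.py <<'E'
YAW=-0.133;C0=np.array([522.5,-5.1])
def G(x,y,z):
    c,s=np.cos(YAW),np.sin(YAW);return np.array([C0[0]+c*x-s*y,C0[1]+s*x+c*y,z])
def invG(p):
    d=np.array(p)[:2]-C0;c,s=np.cos(YAW),np.sin(YAW);return np.round([c*d[0]+s*d[1],-s*d[0]+c*d[1]],1)
E
python3 -c "
from h import *
print(go(G(-50,150,260),YAW),env.read_state()['clock'])"
```

```text
(array([ 10.299, -12.788,  -0.353]), np.float64(0.401)) 1.3
```

Request:
{"op": "apply_moves", "data": {"motion": [3,-4,-0.35,0,0,0.1,1,6.5,-8,-0.35,0,0,0.2,1,10.3,-12.8,-0.35,0,0,0.4,1,10.3,-12.8,-0.35,0,0,0.4,1,10.3,-12.8,-0.35,0,0,0.4,1,10.3,-12.8,-0.35,0,0,0.4,1,10.3,-12.8,-0.35,0,0,0.4,1,10.3,-12.8,-0.35,0,0,0.4,1,10.3,-12.8,-0.35,0,0,0.4,1,10.3,-12.8,-0.35,0,0,0.4,1,10.3,-12.8,-0.35,0,0,0.4,1,10.3,-12.8,-0.35,0,0,0.4,1,10.3,-12.8,-0.35,0,0,0.4,1,10.3,-12.8,-0.35,0,0,0.4,1,10.3,-12.8,-0.35,0,0,0.4,1,10.3,-12.8,-0.35,0,0,0.4,1,10.3,-12.8,-0.35,0,0,0.4,1,10.3,-12.8,-0.35,0,0,0.4,1,10.3,-12.8,-0.35,0,0,0.4,1,10.3,-12.8,-0.35,0,0,0.4,1]}}

```text
clock: 3.3
tcp_pos: [492.0, 149.8, 259.7]
orientation: [[0.991, -0.133, -0.001], [-0.133, -0.991, -0.0], [-0.001, 0.001, -1.0]]
wrist_force: [0.8, -0.8, 1.1]
opening: -0.0
grasp_force: 0.0
```

Request:
{"op": "apply_moves", "data": {"motion": [0,0,0,0,0,0,1,0,0,0,0,0,0,1,0,0,0,0,0,0,1]}}

```text
clock: 3.6
tcp_pos: [492.6, 150.0, 259.9]
orientation: [[0.991, -0.133, 0.0], [-0.133, -0.991, -0.0], [0.0, 0.0, -1.0]]
wrist_force: [-0.7, -0.6, -0.6]
opening: -0.1
grasp_force: 0.0
```

```bash
python3 - <<'E'
from h import *
s=env.read_state();print(s["clock"],s["tcp_pos"],s["q"],invG(s["tcp_pos"]),s["joint_velocities"].round(3))
im=env.capture("wrist");cv2.imwrite("pics/w1.png",im)
for q,z in dict(knob_grip=90,carriage_top=57,stop_arm_pivot=55,stop_face=132).items():
    for d in env.pinpoint(q,"wrist")[:2]:
        p=at_z("wrist",d["pixel"],z);print(q,np.round(d["pixel"]),round(d["confidence"],2),p.round(1),invG(p))
for d in env.cut_out("knob_grip","wrist")[:1]:
    m=d["region"].astype(np.uint8)
    pts=np.argwhere(m)[:,::-1];print(d["rect"],cv2.minAreaRect(pts.astype(np.float32)))
E
```

```text
3.6 [492.62920321 150.0167748  259.92813601] [ 7.83663042e-02  3.57220967e-01  1.68468233e+00 -3.79632190e-05
  1.09965231e+00  1.78266810e+00] [-50.2 149.8] [ 0.007  0.004 -0.003  0.     0.001  0.   ]
knob_grip [241. 201.] 0.83 [485.1 188.1  90. ] [-62.7 186.5]
carriage_top [262. 193.] 0.72 [481.5 171.2  57. ] [-64.  169.3]
carriage_top [ 23. 171.] 0.31 [534. 399.  57.] [-42.2 402.1]
stop_arm_pivot [293. 147.] 0.65 [522.  135.3  55. ] [-19.1 139.1]
stop_face [312. 126.] 0.89 [545.7 121.  132. ] [  6.2 128.1]
```

View pics/w1.png

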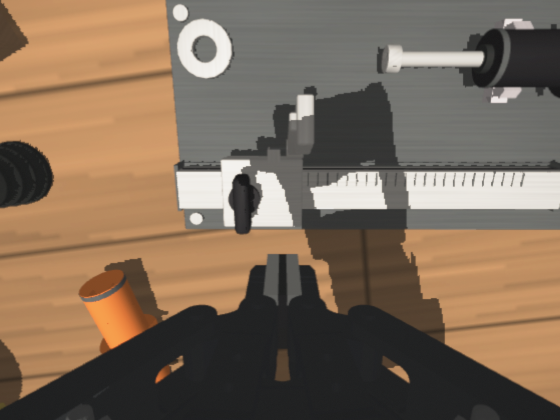

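The estimates from the three cameras agree: knob at gauge (-63, 187), hinge at (-19, 139), stop arm at about 1.3 rad. Next I sweep the stop arm down with the closed fingers.

Request:
{"op": "apply_moves", "data": {"motion": [0.2,0.24,1,0,0,0,1,0.2,0.24,2,0,0,0,1,0.2,0.24,2.7,0,0,0,1,0.2,0.24,2.98,0,0,0,1,0.2,0.24,2.98,0,0,0,1,0.4,0.24,2.98,0,0,0,1,0.6,0.24,2.98,0,0,0,1,0.8,0.24,2.98,0,0,0,1,0.9,0.24,3.0,0,0,0,1,1.0,0.24,3.02,0,0,0,1,1.1,0.24,3.08,0,0,0,1,1.18,0.24,3.16,0,0,0,1,1.24,0.24,3.22,0,0,0,1,1.3,0.24,3.28,0,0,0,1,1.36,0.24,3.34,0,0,0,1,1.43,0.24,3.41,0,0,0,1,1.5,0.24,3.48,0,0,0,1,1.56,0.24,3.56,0,0,0,1,1.56,0.24,3.62,0,0,0,1,1.56,0.24,3.66,0,0,0,1]}}

```text
clock: 5.9
tcp_pos: [570.0, 128.4, 76.8]
orientation: [[0.991, -0.132, 0.003], [-0.132, -0.991, -0.0], [0.003, -0.0, -1.0]]
wrist_force: [1.1, 0.1, 2.3]
opening: 0.2
grasp_force: 0.7
```

Request:
{"op": "apply_moves", "data": {"motion": [0,0,0.03,0,0,0,1,0,0,0.06,0,0,0,1,0,0,0.08,0,0,0,1,0,0,0.1,0,0,0,1]}}

```text
clock: 6.3
tcp_pos: [568.9, 128.6, 73.0]
orientation: [[0.991, -0.132, 0.001], [-0.132, -0.991, -0.0], [0.001, -0.0, -1.0]]
wrist_force: [-1.6, -0.3, 14.0]
opening: 0.3
grasp_force: 7.1
```

Request:
{"op": "apply_moves", "data": {"motion": [0,0,-0.5,0,0,0,1,0,0,-1.2,0,0,0,1,0,0,-2,0,0,0,0,-0.8,-0.4,-2.8,0,0,0,-0.5,-1.8,-0.9,-2.8,0,0,0,-0.5,-2.6,-0.97,-2.8,0,0,0,-0.5,-2.6,-0.97,-2.8,0,0,0,-0.5,-2.6,-0.97,-2.8,0,0,0,-0.5,-2.6,-0.97,-2.8,0,0,0,-0.5]}}

```text
clock: 7.2
tcp_pos: [447.1, 193.7, 211.9]
orientation: [[0.991, -0.132, 0.001], [-0.132, -0.991, 0.0], [0.001, -0.0, -1.0]]
wrist_force: [0.5, 0.9, -0.3]
opening: 64.3
grasp_force: 0.0
```

```bash
python3 - <<'E'
from h import *
s=env.read_state();print(s["clock"],s["tcp_pos"],s["opening"],invG(s["tcp_pos"]))
im=env.capture("wrist");cv2.imwrite("pics/w2.png",im)
for q,z in dict(knob_grip=90,carriage_top=57,stop_arm_pivot=55,stop_face=55).items():
    for d in env.pinpoint(q,"wrist")[:1]:
        p=at_z("wrist",d["pixel"],z);print(q,np.round(d["pixel"]),round(d["confidence"],2),p.round(1),invG(p))
T=G(-63.5,186.5,82);print(go(T,YAW))
E
```

```text
7.2 [447.12141218 193.72592127 211.91261722] 64.25127596294666 [-101.1  187.1]
carriage_top [302. 150.] 0.76 [480.2 171.5  57. ] [-65.4 169.4]
stop_arm_pivot [343.  92.] 0.9 [520.9 134.6  55. ] [-20.1 138.2]
(array([0.753, 0.004, 2.59 ]), np.float64(-0.0))
```

View pics/w2.png

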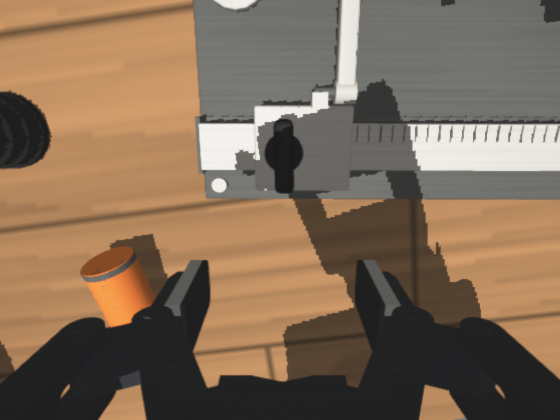

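The stop arm is level at image (347,50), and the knob bar at (284,154) is aligned with the fingers. Next I descend and grip it.

Request:
{"op": "apply_moves", "data": {"motion": [0.4,0.01,0,0,0,0,0.1,0.73,0.02,0,0,0,0,0.1,0.73,0.02,0.6,0,0,0,0.1,0.73,0.02,1.2,0,0,0,0.1,0.73,0.02,1.8,0,0,0,0.1,0.73,0.02,2.3,0,0,0,0.1,0.73,0.02,2.6,0,0,0,0.1,0.73,0.02,2.6,0,0,0,0.1,0.73,0.02,2.6,0,0,0,1,0.73,0.02,2.6,0,0,0,1,0.73,0.02,2.6,0,0,0,1,0.73,0.02,2.6,0,0,0,1,0.73,0.02,2.6,0,0,0,1,0.73,0.02,2.6,0,0,0,1]}}

```text
clock: 8.85
tcp_pos: [482.1, 188.1, 81.7]
orientation: [[0.991, -0.132, 0.0], [-0.132, -0.991, 0.0], [0.0, -0.0, -1.0]]
wrist_force: [0.9, 2.0, -12.4]
opening: 26.7
grasp_force: 59.7
```

```bash
python3 - <<'E'
from h import *
s=env.read_state();print(s["clock"],s["tcp_pos"],s["opening"],s["grasp_force"],invG(s["tcp_pos"]),s["wrist_force"],s["ft_torque"],s["q"])
env.capture("top")
r=[(q,d["pixel"],d["confidence"],invG(at_z("top",d["pixel"],55))) for q in("damper","stop_face") for d in env.pinpoint(q,"top")[:2]];print(r)
E
```

```text
8.85 [482.07165547 188.09839779  81.73856767] 26.682189852981054 59.71776366233826 [-65.7 186.1] [  0.87173759   2.04315343 -12.43061567] [ 0.28158026 -0.22764774  0.02873128] [1.55765466e-01 6.41251955e-01 1.83083710e+00 1.93328333e-04
 6.69305927e-01 1.85860448e+00]
[('stop_face', [240.9, 193.8], 0.41, array([ 56.5, 127.2]))]
```

The opening is 26.7 mm, not 14, so the pads are closed on the round hub below the bar (77 mm). I open, raise 9 mm and regrip.

Request:
{"op": "apply_moves", "data": {"motion": [0,0,0,0,0,0,0.1,0,0,0,0,0,0,0.1,0,0,0,0,0,0,0.1,0,0,-0.1,0,0,0,0.1,0,0,-0.18,0,0,0,0.1,0,0,-0.18,0,0,0,0.1,0,0,-0.18,0,0,0,1,0,0,-0.18,0,0,0,1,0,0,-0.18,0,0,0,1,0,0,-0.18,0,0,0,1,0,0,-0.18,0,0,0,1,0,0,-0.18,0,0,0,1]}}

```text
clock: 10.2
tcp_pos: [482.1, 188.1, 91.1]
orientation: [[0.991, -0.131, 0.0], [-0.131, -0.991, 0.0], [0.0, -0.0, -1.0]]
wrist_force: [-2.0, 1.1, 5.7]
opening: 12.9
grasp_force: 58.9
```

Request:
{"op": "apply_moves", "data": {"motion": [0,0,0,0,0,-0.1,1,0,0,0,0,0,-0.2,1,0,0,0,0,0,-0.3,1,0,0,0,0,0,-0.4,1,0,0,0,0,0,-0.5,1,0,0,0,0,0,-0.6,1,0,0,0,0,0,-0.7,1,0,0,0,0,0,-0.8,1,0,0,0,0,0,-0.9,1,0,0,0,0,0,-1.0,1,0,0,0,0,0,-1.1,1,0,0,0,0,0,-1.2,1,0,0,0,0,0,-1.3,1,0,0,0,0,0,-1.3,1,0,0,0,0,0,-1.3,1]}}

```text
clock: 11.7
tcp_pos: [482.5, 187.6, 91.0]
orientation: [[0.393, 0.919, 0.001], [0.919, -0.393, -0.001], [-0.0, 0.001, -1.0]]
wrist_force: [0.1, -3.2, 6.2]
opening: 13.1
grasp_force: 58.9
```

```bash
python3 - <<'E'
from h import *
s=env.read_state();R=s["orientation"];print(s["clock"],s["tcp_pos"],s["opening"],s["grasp_force"],invG(s["tcp_pos"]),s["wrist_force"],s["ft_torque"],np.arctan2(R[1,0],R[0,0])-YAW)
P=G(0,0,0)
for c in("scene","top"):
  im=env.capture(c)
  for q in("damper","stop_face"):
    for d in env.pinpoint(q,c)[:2]: print(c,q,d["confidence"],np.round(d["pixel"]),invG(at_z(c,d["pixel"],55)))
cv2.imwrite("pics/t2.png",cv2.resize(im[165:275,180:360],(792,484),interpolation=3))
# unit gauge -y in tool units per 10 mm
print(R.T@(G(0,-10,0)-P)/50)
for y in(0,10,20,30,40):print(y,proj("top",G(60,y,55)).round(1))
E
```

```text
11.7 [482.47278176 187.61859368  91.0104741 ] 13.050634410396125 58.89242112636566 [-65.2 185.7] [ 0.1344911  -3.21948206  6.16288699] [-0.41299073  0.00133698  0.10704829] 1.2994168551664478
scene damper 0.79 [248. 251.] [  59.  -107.8]
scene damper 0.62 [376. 133.] [-231.6  338.4]
scene stop_face 0.62 [335. 232.] [ 58.5 118.6]
top damper 0.77 [311. 203.] [  57.7 -108.2]
top damper 0.7 [403. 188.] [ 151.9 -409.9]
top stop_face 0.7 [239. 194.] [ 55.5 132.1]
[-1.92680402e-01  5.36120638e-02  9.60724037e-05]
0 [278.7 198. ]
10 [275.8 197.6]
20 [272.8 197.2]
30 [269.8 196.8]
40 [266.9 196.4]
```

View pics/t2.png

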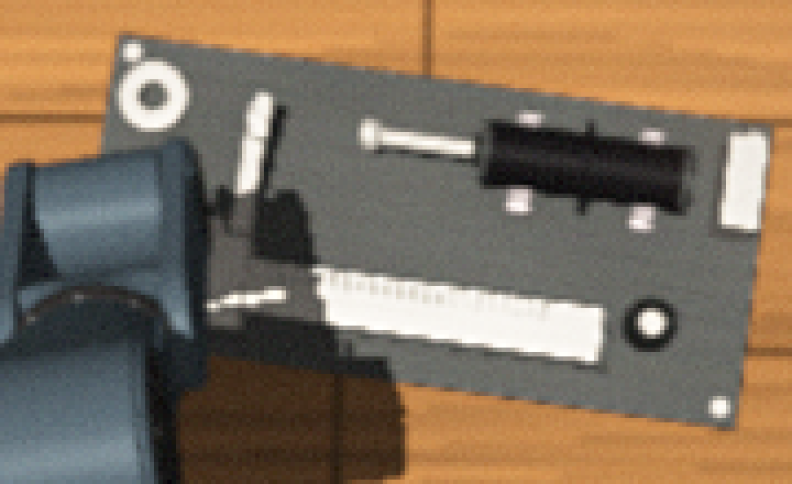

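Stop face at gauge y≈128 (crop (258,120)), rod end at y≈57 (crop (362,133)), and a gap of about 23 mm at the heel (crop 690 to 720). I start with a 10 mm test slide.

Request:
{"op": "apply_moves", "data": {"motion": [-0.039,0.011,0,0,0,0,1,-0.077,0.021,0,0,0,0,1,-0.116,0.032,0,0,0,0,1,-0.154,0.043,0,0,0,0,1,-0.193,0.054,0,0,0,0,1]}}

```text
clock: 12.5
tcp_pos: [481.2, 178.2, 91.0]
orientation: [[0.393, 0.92, 0.001], [0.92, -0.393, 0.001], [0.001, 0.001, -1.0]]
wrist_force: [2.0, 2.4, 5.6]
opening: 13.0
grasp_force: 58.9
```

Request:
{"op": "apply_moves", "data": {"motion": [-0.072,0.02,0,0,0,0,1,-0.145,0.04,0,0,0,0,1,-0.217,0.06,0,0,0,0,1,-0.289,0.08,0,0,0,0,1,-0.361,0.1,0,0,0,0,1,-0.434,0.12,0,0,0,0,1,-0.506,0.141,0,0,0,0,1,-0.578,0.161,0,0,0,0,1,-0.65,0.181,0,0,0,0,1,-0.723,0.201,0,0,0,0,1,-0.795,0.221,0,0,0,0,1,-0.867,0.241,0,0,0,0,1]}}

```text
clock: 13.7
tcp_pos: [475.1, 133.4, 91.0]
orientation: [[0.393, 0.92, 0.001], [0.92, -0.393, 0.0], [0.001, 0.001, -1.0]]
wrist_force: [1.5, 3.1, 5.4]
opening: 12.9
grasp_force: 58.9
```

Request:
{"op": "apply_moves", "data": {"motion": [-0.029,0.008,0,0,0,0,1,-0.058,0.016,0,0,0,0,1,-0.087,0.024,0,0,0,0,1,-0.116,0.032,0,0,0,0,1,-0.145,0.04,0,0,0,0,1,-0.174,0.048,0,0,0,0,1,-0.203,0.056,0,0,0,0,1,-0.232,0.064,0,0,0,0,1,-0.261,0.072,0,0,0,0,1,-0.29,0.08,0,0,0,0,1]}}

```text
clock: 14.7
tcp_pos: [473.1, 118.6, 91.0]
orientation: [[0.393, 0.92, 0.001], [0.92, -0.393, 0.0], [0.001, 0.001, -1.0]]
wrist_force: [0.5, 2.5, 5.0]
opening: 13.1
grasp_force: 59.0
```

Request:
{"op": "apply_moves", "data": {"motion": [-0.029,0.008,0,0,0,0,1,-0.058,0.016,0,0,0,0,1,-0.087,0.024,0,0,0,0,1,-0.116,0.032,0,0,0,0,1,-0.145,0.04,0,0,0,0,1,-0.174,0.048,0,0,0,0,1,-0.203,0.056,0,0,0,0,1]}}

```text
clock: 15.4
tcp_pos: [471.9, 109.8, 91.0]
orientation: [[0.394, 0.919, 0.002], [0.919, -0.394, 0.003], [0.003, 0.001, -1.0]]
wrist_force: [2.4, 11.1, 4.1]
opening: 13.1
grasp_force: 58.9
```

```bash
python3 - <<'E'
from h import *
s=env.read_state();print(s["clock"],invG(s["tcp_pos"]),s["wrist_force"],s["ft_torque"])
im=env.capture("top")
for q in("damper","stop_face","heel"):
    for d in env.pinpoint(q,"top")[:2]: print(q,round(d["confidence"],2),np.round(d["pixel"]),invG(at_z("top",d["pixel"],55)))
cv2.imwrite("pics/t3.png",cv2.resize(im[165:275,200:380],(792,484),interpolation=3))
E
```

```text
15.4 [-65.3 107.1] [ 2.37290458 11.06133547  4.11961378] [ 1.67459905 -0.33163283  0.08921204]
damper 0.59 [317. 204.] [  59.6 -129.2]
stop_face 0.51 [262. 195.] [62.4 56.1]
heel 0.79 [342. 210.] [  50.5 -213.3]
```

View pics/t3.png

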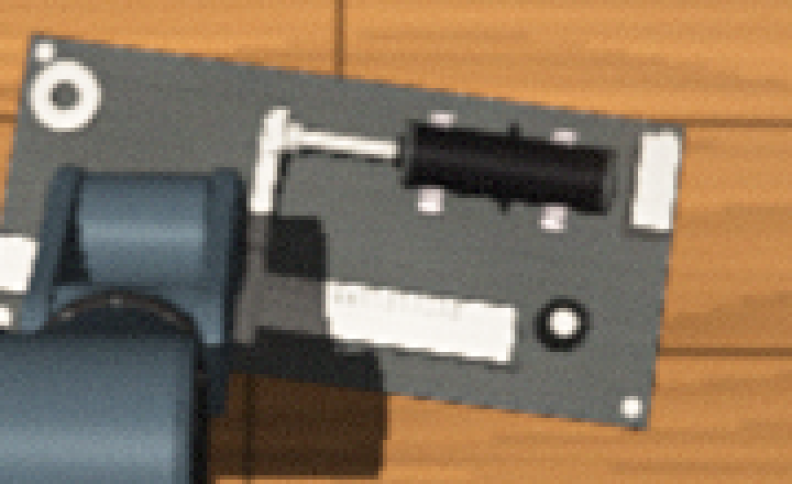

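The stop plate touches the nut (crop (285,135)); about 18 mm is still open at the heel (608 to 632). I continue gently.

Request:
{"op": "apply_moves", "data": {"motion": [-0.02,0.0055,0,0,0,0,1,-0.04,0.011,0,0,0,0,1,-0.06,0.0167,0,0,0,0,1,-0.08,0.022,0,0,0,0,1,-0.1,0.028,0,0,0,0,1,-0.12,0.033,0,0,0,0,1,-0.14,0.039,0,0,0,0,1,-0.16,0.0445,0,0,0,0,1,-0.18,0.05,0,0,0,0,1,-0.2,0.0556,0,0,0,0,1]}}

```text
clock: 16.6
tcp_pos: [470.5, 99.5, 91.0]
orientation: [[0.394, 0.919, 0.002], [0.919, -0.394, 0.003], [0.003, 0.0, -1.0]]
wrist_force: [0.9, 10.3, 5.5]
opening: 12.9
grasp_force: 59.0
```

Request:
{"op": "apply_moves", "data": {"motion": [-0.01,0.0028,0,0,0,0,1,-0.02,0.0056,0,0,0,0,1,-0.03,0.0084,0,0,0,0,1,-0.04,0.0112,0,0,0,0,1,-0.05,0.014,0,0,0,0,1]}}

```text
clock: 17.1
tcp_pos: [470.2, 97.0, 91.0]
orientation: [[0.394, 0.919, 0.002], [0.919, -0.394, 0.003], [0.003, 0.0, -1.0]]
wrist_force: [2.1, 11.1, 4.8]
opening: 12.9
grasp_force: 59.0
```

Request:
{"op": "apply_moves", "data": {"motion": [-0.01,0.0028,0,0,0,0,1,-0.02,0.0056,0,0,0,0,1,-0.03,0.0084,0,0,0,0,1,-0.04,0.0112,0,0,0,0,1,-0.05,0.014,0,0,0,0,1]}}

```text
clock: 17.6
tcp_pos: [469.8, 94.4, 91.0]
orientation: [[0.394, 0.919, 0.002], [0.919, -0.394, 0.003], [0.003, 0.0, -1.0]]
wrist_force: [1.5, 11.3, 5.7]
opening: 12.9
grasp_force: 59.0
```

Request:
{"op": "apply_moves", "data": {"motion": [-0.01,0.0028,0,0,0,0,1,-0.02,0.0056,0,0,0,0,1,-0.03,0.0084,0,0,0,0,1]}}

```text
clock: 17.9
tcp_pos: [469.7, 93.7, 91.0]
orientation: [[0.395, 0.919, 0.002], [0.919, -0.395, 0.004], [0.005, 0.0, -1.0]]
wrist_force: [2.9, 17.0, 4.7]
opening: 13.0
grasp_force: 59.0
```

```bash
python3 - <<'E'
from h import *
im=env.capture("top")
for q in("damper","stop_face","heel"):
    for d in env.pinpoint(q,"top")[:1]: print(q,round(d["confidence"],2),np.round(d["pixel"],1),invG(at_z("top",d["pixel"],55)))
# tube end vs heel profile along axis line, in dark/bright
g=cv2.cvtColor(im,cv2.COLOR_BGR2GRAY)
for y in range(-190,-235,-3):
    p=proj("top",G(60,y,70));print(y,p.round(1),g[int(round(p[1])),int(round(p[0]))])
E
```

```text
damper 0.73 [321.  203.8] [  60.5 -142.2]
stop_face 0.61 [269.3 198. ] [55.7 31.2]
heel 0.64 [343.9 206.9] [  60.9 -219.4]
-190 [335.6 205.3] 42
-193 [336.5 205.4] 44
-196 [337.4 205.5] 46
-199 [338.3 205.6] 46
-202 [339.2 205.8] 52
-205 [340.1 205.9] 44
-208 [341. 206.] 53
-211 [341.9 206.1] 74
-214 [342.8 206.3] 82
-217 [343.7 206.4] 129
-220 [344.6 206.5] 232
-223 [345.5 206.6] 232
-226 [346.4 206.8] 241
-229 [347.3 206.9] 240
-232 [348.2 207. ] 238
```

Request:
{"op": "apply_moves", "data": {"motion": [-0.007,0.002,0,0,0,0,1,-0.014,0.004,0,0,0,0,1,-0.014,0.004,0,0,0,0,1]}}

```text
clock: 18.4
tcp_pos: [469.7, 93.6, 91.0]
orientation: [[0.396, 0.918, 0.002], [0.918, -0.396, 0.005], [0.006, 0.0, -1.0]]
wrist_force: [3.3, 18.6, 3.9]
opening: 12.7
grasp_force: 59.0
```

Request:
{"op": "apply_moves", "data": {"motion": [0,0,0,0,0,0.08,1,0,0,0,0,0,0.16,1,0,0,0,0,0,0.24,1,0,0,0,0,0,0.32,1,0,0,0,0,0,0.4,1,0,0,0,0,0,0.48,1,0,0,0,0,0,0.55,1]}}

```text
clock: 19.1
tcp_pos: [469.4, 93.8, 91.0]
orientation: [[0.819, 0.574, 0.002], [0.574, -0.819, 0.005], [0.005, -0.003, -1.0]]
wrist_force: [2.7, 19.7, 5.3]
opening: 13.1
grasp_force: 59.2
```

Request:
{"op": "apply_moves", "data": {"motion": [0,0,0,0,0,0.08,1,0,0,0,0,0,0.16,1,0,0,0,0,0,0.24,1,0,0,0,0,0,0.32,1,0,0,0,0,0,0.4,1,0,0,0,0,0,0.48,1,0,0,0,0,0,0.56,1,0,0,0,0,0,0.64,1,0,0,0,0,0,0.7,1,0,0,0,0,0,0.75,1,0,0,0,0,0,0.79,1,0,0,0,0,0,0.79,1]}}

```text
clock: 20.3
tcp_pos: [469.3, 94.3, 91.1]
orientation: [[0.985, -0.172, 0.002], [-0.172, -0.985, 0.005], [0.001, -0.006, -1.0]]
wrist_force: [1.7, 22.5, 5.8]
opening: 13.1
grasp_force: 61.7
```

```bash
python3 - <<'E'
from h import *
s=env.read_state();R=s["orientation"];print(s["clock"],s["opening"],invG(s["tcp_pos"]),s["wrist_force"],s["ft_torque"],np.arctan2(R[1,0],R[0,0])-YAW)
E
```

```text
20.3 13.094254964049831 [-65.9  91.4] [ 1.73528475 22.45592111  5.80654233] [ 3.51701757 -0.38844136  0.7883707 ] -0.04001878662310959
```

The turning moment is 0.79 N m, well above the knob's 0.2, so it is at its end stop. I release and lift clear.

Request:
{"op": "apply_moves", "data": {"motion": [0,-0.01,0,0,0,-0.03,1,0,-0.02,0,0,0,-0.05,0.1,0,-0.02,0,0,0,-0.05,0.1,0,-0.02,0,0,0,-0.05,0.1,0,-0.02,0,0,0,-0.05,0.1,0,-0.02,-0.3,0,0,-0.05,0.1,0,-0.02,-0.8,0,0,-0.05,0.1,0,-0.02,-1.5,0,0,-0.05,0.1,-0.8,-0.02,-2.5,0,0,-0.05,0.1,-1,-0.02,-3,0,0,-0.05,0.1,-1,-0.02,-3,0,0,-0.05,0.1,-1,-0.02,-3,0,0,-0.05,0.1,-1,-0.02,-3,0,0,-0.05,0.1]}}

```text
clock: 21.6
tcp_pos: [419.9, 99.6, 240.0]
orientation: [[0.992, -0.123, -0.001], [-0.123, -0.992, -0.0], [-0.001, 0.0, -1.0]]
wrist_force: [-0.5, -0.1, 0.4]
opening: 38.3
grasp_force: 0.0
```

```bash
python3 - <<'E'
from h import *
s=env.read_state();print(s["clock"],s["opening"],s["wrist_force"])
a=env.capture("wrist");b=env.capture("top")
for q in("damper","stop_face","heel"):
    for d in env.pinpoint(q,"top")[:1]: print(q,round(d["confidence"],2),np.round(d["pixel"],1),invG(at_z("top",d["pixel"],55)))
b=cv2.resize(b[165:275,210:370],(560,385),interpolation=3)
cv2.imwrite("pics/e.png",cv2.resize(np.vstack([a[:300],b]),(480,587)))
E
```

```text
21.6 38.312182597001424 [-0.54492616 -0.12451656  0.41308701]
damper 0.9 [319.1 203.5] [  60.6 -135.8]
stop_face 0.66 [251.9 229.5] [-56.9  73.1]
heel 0.72 [341.5 209.2] [  52.  -212.4]
```

View pics/e.png

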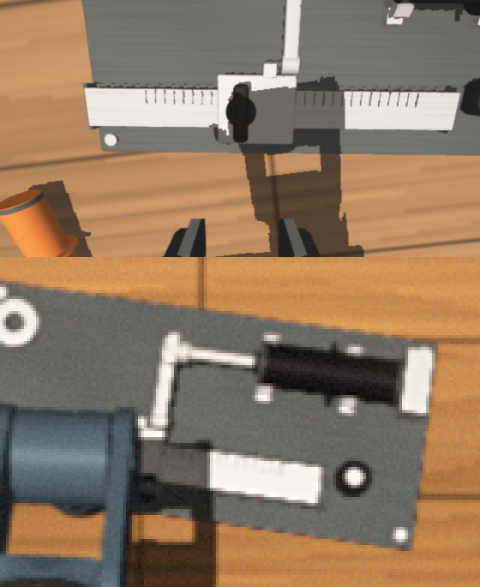

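The damper is held between the stop plate (175,348) and the heel (405,380). The knob bar is across the rail (240,112), the arm is level and the gripper is clear.

```bash
python3 -c "
from station import env
print(env.sign_off())"
```

```text
the job is handed in; nothing more can be done
None
```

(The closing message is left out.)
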